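# Swing the sensor over the dark sample and take a reading

### The job

With a fingertip, push the swing arm of the sample stand round until its sensor head stands centred over the jar with the dark grey sample and the red dot on its lid, and leave it there; then press the green key on the read-out box down and let it come back up. Only push and press: do not pinch the arm, do not press the key before the sensor is over that jar, and leave the jars in their nests and the flask and timer where they are.

Things in the scene. Friction and masses are not known exactly. Their poses are not given: they have to be found in the camera images.
- pivot (a point): Point on the vertical hinge axis of the swing arm, 107 mm above the worktop, at mid-height of the arm's rails; axes as the stand's. A steel post stands below it; the black hub round it has radius 19 mm and its top, the highest point of the stand, is 124 mm above the worktop.
- swing_arm (a joint): Angle of the swing arm about the pivot (rad). At 0 it points along the stand's -x (toward the robot); growing values turn it counter-clockwise seen from above, its free end moving toward the stand's -y. Stops at -1.25 and +1.25. Stiff hinge (about 0.12 N m friction, 1 to 2 N at mid-length), no spring or notches: it stays where it is left.
- sensor (a point): Centre of the underside of the sensor head: a round blue head, 34 mm diameter, below the arm's free end, 160 mm from the pivot. The underside is 72 mm above the worktop, 11 mm above the jar lids.
- jar_dark_center (a point): Centre (half-way up) of the jar with the dark grey sample: clear jar with a white screw cap bearing a red dot (18 mm), 33 mm diameter, 55 mm high, standing loose in one of the three nests, lid top 61 mm above the worktop; z is its upright axis.
- jar_a_center (a point): Centre of one of the two jars with a beige sample and plain white lid, same size, loose in another nest; a bystander.
- jar_b_center (a point): Centre of the other jar with a beige sample and plain white lid, same size, loose in the remaining nest; a bystander.
- read_key_top (a point): Centre of the top of the round green key, 28 mm diameter, 50 mm above the worktop, on the near half of the fixed white read-out box (110 x 90 x 34 mm, to the right of the stand). It is pressed straight down: 6 mm of travel, about 4 N when fully down, springs back.
- read_key (a joint): How far the key is pressed (m): 0 up, 0.006 fully down.
- erlenmeyer_center (a point): Centre of a loose stoppered conical flask, 64 mm diameter, 104 mm high, behind the read-out box; a bystander.
- timer: Loose white timer, 64 x 64 x 20 mm, lying to the left of the stand; origin at the centre of its underside; a bystander.
- mid_arm (a point): Point at the middle of the swing arm: two level aluminium rails side by side, together 24 mm wide, 96 to 118 mm above the worktop, free space below. The point lies on the centre line at mid-height, 105 mm from the pivot; the arm points along its -x, z is up. Pushing on the outer face on its +y side increases the joint value, on its -y side decreases it.
- stand: The sample stand: fixed grey plate 245 x 320 x 12 mm. Origin on the worktop right below the pivot; z up; the plate reaches 202 mm along -x (the side toward the robot) and 43 mm along +x of it, 160 mm to either side along y. Three round nests 6 mm deep lie 160 mm from the pivot, at swing_arm values -0.85, 0 and +0.85, one jar in each.
Mind the look-alikes: they are no part of the job. What is meant by the part that bears jar_dark_center is not blue, pink or purple, and is the smaller of those in its own colour.

How it is judged:
By the outcome, as a careful person would: the job done as asked, in the order asked, and still so for the second after the job is handed in, with the robot touching nothing.
It also fails if it takes over 58 s, if anything falls off the work surface, if the arm or the gripper's body presses on something with over 40 N, if the wrist force passes 120 N, or if a joint passes its speed limit or range.

### The arm

A 6-joint arm with a two-finger parallel gripper is mounted at the origin on a cart in front of the work surface, level with it; the furniture and walls round the work are solid. World frame = base frame: x ahead of the robot, y to its left, z up, the work surface at z = 0. Lengths are in m, angles in rad, forces in N, time in s.
With the tool pointing down it reaches from about 0.35 to 0.875 m from the base axis. Payload 15.5 kg.
Tool frame: the origin (TCP) lies midway between the tips of the shut fingers; the grasp point (between the pads) lies 19 mm behind it; z points along the fingers, x is the direction in which the jaws open and shut, and the axes are right-handed (so a half turn about z gives the same grasp; the last joint's range is limited). The gripper opens to 85 mm and grips with 20 to 120 N. Pads are 22 mm wide; open, the fingers measure 114 mm over their backs; the gripper's body (76 mm by 85 mm) begins 54 mm behind the grasp point. The pads swing forward as they close: fully open they stand 13 mm farther back than shut.
Start: joints at [-1.367, 0.494, 1.345, -0, 1.302, -0.096], TCP at [0.185, -0.597, 0.231] pointing down, gripper open.
Joint ranges: [-2.91, 2.91], [-0.82, 2.16], [0.22, 2.67], [-1.22, 4.37], [0.12, 2.79], [-3.08, 3.08]. Speed limits (rad/s): [1.89, 1.89, 2.57, 3.01, 3.01, 3.01].

### API

Orientations are given as a rotation vector (axis times angle).
In Python, from bench import r, eyes gives the robot as it stands.
- The arm moves only by the shell command python3 -m creep 'ROWS' [FORCE]. ROWS is a JSON object of lists of equal length, an entry for each row: "dr": the turn, a rotation vector about the tool's x, y, z each as a share of 180 degrees, from -1 to 1, a list of three; "travel": the shift along the tool's x, y, z each as a share of 0.05 m, from -1 to 1, a list of three; "grip": the opening, from -1 (shut) to 1 (fully open). In form: {"dr": [[wx, wy, wz], ...], "travel": [[dx, dy, dz], ...], "grip": [grip, ...]}. A call has 1 to 5 rows; each row shifts and turns the commanded pose from where the row before left it, along the tool's axes as they then stand; what a row does not reach is not made up. A row lasts 1/10 s, in which the tool goes at most 50 mm and 8.59 degrees, less where a joint would pass 70% of its speed; a pose out of reach is approached as far as the arm can. A call with a number of a shift or a turn outside -1 to 1 is refused whole. A call with a gripper value outside its range is refused whole. The fingers move at their own pace and stop on an object; FORCE is the grip in N (left out, the last holds). Time passes only in rows, so rows that do not move let the fingers close. It gives the time, the measured TCP pose, the force and the opening at its end, in the units of the state.
- r.read_state(): the state, without advancing time (a new reading comes with each control period).
- eyes.get_image(name): name is "side" or "top" or "wrist"; returns the picture (420x560x3 uint8, blue, green, red); there is no depth.
- eyes.camera_model(name): a dict with "camera_matrix" (3x3 intrinsics, pixels), "rvec" (rotation vector, rad) and "tvec" (3), from world to camera coordinates, as OpenCV has them. Camera axes: x right, y down, z forward; pixel columns grow to the right and rows downward; lengths in m; the calibration is good to about 2 mm. A picture is of the moment at which its call begins: read the wrist's pose just before it. camera_model takes no time and is no camera call; for the wrist camera it gives the pose at the moment of the call.
- r.hand_in(): hands the job in, once; it reports no verdict.
The state is a dict: "time_s": time; "joint_pos": joint angles; "dq": joint speeds; "tau": joint torques, N m; "position": TCP position; "tool_rot": TCP orientation; "ft_force": force on the tool from outside, world axes, zero at the start; "moment": the same for the moment, N m; "width": finger opening in m.
Only numpy, scipy, OpenCV 4.12 (cv2) and the standard library are available. Lean on these libraries where they do the work, as an engineer would, in place of code of your own. Each camera call takes 0.05 s, during which the arm holds its last target.

## Working session

There is one attempt and no reset: what is moved stays moved. The work goes in short steps, Python scripts to look and compute and a shell command to move; the robot and the scene stay as the last step left them, time stands still between calls to the robot, and variables do not carry over. Pictures are saved under pics/ and viewed, and the job is handed in when it is done.

```bash
ls; mkdir -p pics; python3 - <<'E'
from bench import r, eyes
import cv2,numpy as np
np.set_printoptions(precision=4,suppress=True)
for n in("side","top"):
    cv2.imwrite(f"pics/{n}0.png",eyes.get_image(n))
    m=eyes.camera_model(n);R=cv2.Rodrigues(np.array(m["rvec"]))[0];print(n,m["camera_matrix"],-R.T@np.array(m["tvec"]).ravel(),R)
print(r.read_state())
E
```

```text
pics
side [[534.9286   0.     286.2097]
 [  0.     534.9286 206.8192]
 [  0.       0.       1.    ]] [-0.2383 -1.1843  0.7987] [[ 0.8467 -0.5316 -0.0196]
 [-0.2518 -0.3682 -0.895 ]
 [ 0.4686  0.7628 -0.4456]]
top [[464.9647   0.     283.5772]
 [  0.     464.9647 213.2826]
 [  0.       0.       1.    ]] [0.2726 0.0298 1.3756] [[ 0.0185 -0.9997  0.0178]
 [-0.9847 -0.0213 -0.1728]
 [ 0.1731 -0.0144 -0.9848]]
{'time_s': 0.1, 'joint_pos': array([-1.3665,  0.4941,  1.3461,  0.    ,  1.3025, -0.0955]), 'dq': array([-0.0017, -0.0032, -0.0015,  0.0009,  0.0002,  0.0007]), 'tau': array([  0.0027, -88.3589, -38.4564,  -0.    ,   0.0051,   0.    ]), 'position': array([ 0.1845, -0.5968,  0.2308]), 'tool_rot': array([-2.5277,  1.8644,  0.0013]), 'ft_force': array([-0.1842,  0.14  ,  0.3719]), 'moment': array([ 0.0428,  0.0363, -0.0139]), 'width': 0.08554366903241706}
```

View pics/side0.png

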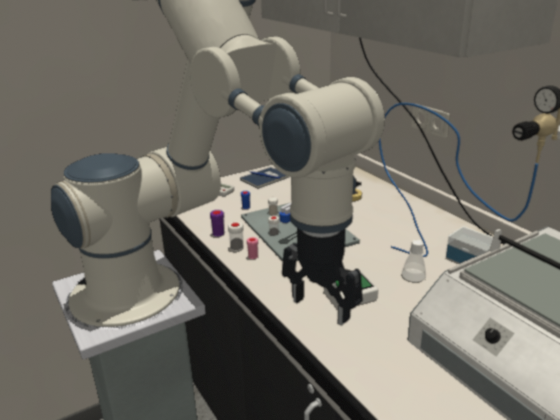

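View pics/top0.png

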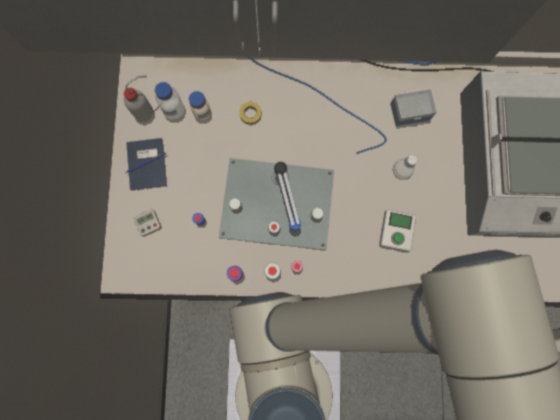

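```bash
python3 - <<'E'
import cv2
a=cv2.imread("pics/top0.png")[150:290,200:430]
cv2.imwrite("pics/top0c.png",cv2.resize(a,None,fx=3.4,fy=3.4,interpolation=cv2.INTER_CUBIC))
a=cv2.imread("pics/side0.png")[170:310,190:390]
cv2.imwrite("pics/side0c.png",cv2.resize(a,None,fx=4,fy=4,interpolation=cv2.INTER_CUBIC))
E
```

```text
(no output)
```

View pics/top0c.png

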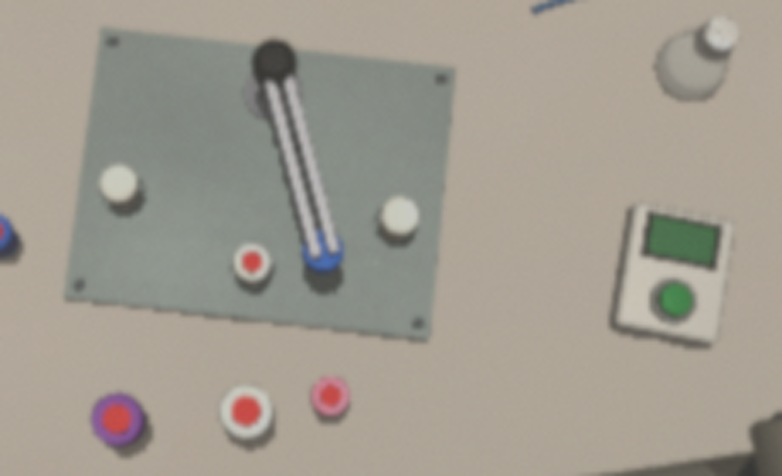

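View pics/side0c.png

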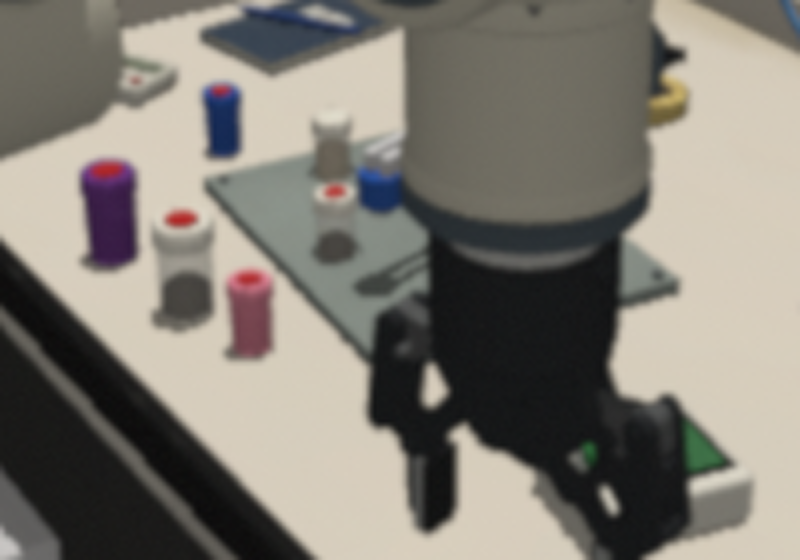

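```bash
cat > h.py <<'E'
import cv2,numpy as np
np.set_printoptions(precision=4,suppress=True)
def ray(m,uv):
    K=np.array(m["camera_matrix"]);R=cv2.Rodrigues(np.array(m["rvec"],float))[0];t=np.array(m["tvec"],float).ravel()
    return -R.T@t, R.T@np.linalg.inv(K)@np.array([uv[0],uv[1],1.])
def onz(m,uv,z):
    c,d=ray(m,uv);return c+d*(z-c[2])/d[2]
def proj(m,P):
    return cv2.projectPoints(np.array(P,float).reshape(-1,3),np.array(m["rvec"],float),np.array(m["tvec"],float),np.array(m["camera_matrix"],float),None)[0].reshape(-1,2)
E
python3 - <<'E'
from h import *
from bench import eyes
m=eyes.camera_model("top")
f=lambda u,v:(u/3.4+200-.35,v/3.4+150-.35)
corn=[onz(m,f(*c),.012)[:2] for c in[(103,28),(455,67),(428,341),(66,300)]]
print("corners",np.array(corn))
c=np.array(corn)
# axes: -x toward robot; +y left
ey=(c[0]-c[1]+c[3]-c[2]);ey/=np.linalg.norm(ey);ex=(c[0]-c[3]+c[1]-c[2]);ex/=np.linalg.norm(ex)
print("yaw",np.arctan2(-ey[0],ey[1]),np.arctan2(ex[1],ex[0]),"lens",np.linalg.norm(c[0]-c[1]),np.linalg.norm(c[1]-c[2]))
yaw=np.arctan2(-ey[0],ey[1])/2+np.arctan2(ex[1],ex[0])/2
ex=np.array([np.cos(yaw),np.sin(yaw)]);ey=np.array([-ex[1],ex[0]])
org=c.mean(0)+ex*(.202-.1225)
piv=onz(m,f(274,62),.124)[:2]
print("pivot plate",org,"hub",piv)
for n,p in dict(dark=(251,262),L=(119,183),R=(399,215)).items():
    q=onz(m,f(*p),.061)[:2]; d=q-piv; print(n,q,np.linalg.norm(d),"angle",np.arctan2(-d@ey,-d@ex))
q=onz(m,f(323,252),.105)[:2]; d=q-piv;print("head~",q,np.linalg.norm(d),np.arctan2(-d@ey,-d@ex))
for p in [(299,165)]:
  q=onz(m,f(*p),.118)[:2]; d=q-piv;print("arm~",q,np.linalg.norm(d),np.arctan2(-d@ey,-d@ex))
print("key",onz(m,f(676,300),.05))
print("flask stopper",onz(m,f(721,35),.104))
for n,p in dict(big=(246,411),pink=(331,396)).items(): print(n,onz(m,f(*p),.07))
E
```

```text
corners [[ 0.6794  0.1758]
 [ 0.6508 -0.139 ]
 [ 0.4055 -0.1155]
 [ 0.4347  0.1984]]
yaw -0.09165694872793127 -0.09360036623763107 lens 0.31609259455699673 0.24649574064345972
pivot plate [0.6217 0.0226] hub [0.6205 0.0232]
dark [0.4641 0.0388] 0.15717280517457155 angle -0.006495712134626436
L [0.5292 0.1519] 0.15774822590546428 angle -0.8611889281309547
R [ 0.5069 -0.0854] 0.1572082815934242 angle 0.8556294609662467
head~ [ 0.4672 -0.0199] 0.15930129239982926 0.3665374185871906
arm~ [0.5362 0.0012] 0.08712241558615512 0.34845948210408156
key [ 0.4408 -0.3219  0.05  ]
flask stopper [ 0.6582 -0.3508  0.104 ]
big [0.3393 0.04   0.07  ]
pink [ 0.3529 -0.0296  0.07  ]
```

Things with a red dot, top-view pixels: small white-lidded jar in the middle nest (274,227), large white-lidded jar off the stand (272,272), purple (235,273), pink (297,267), blue (198,219). I choose the small white/grey one at (274,227). In the side crop its sample is dark grey and it is smaller than its off-stand double. It is in the nest at angle 0, and the arm is at about +0.36, so I'll push it toward +y.

First I'll turn the tool square to the stand with the fingers shut.

```bash
python3 -m creep '{"dr":[[0,0,0.0417],[0,0,0.0417],[0,0,0.0417],[0,0,0],[0,0,0]],"travel":[[0,0,0],[0,0,0],[0,0,0],[0,0,0],[0,0,0]],"grip":[-1,-1,-1,-1,-1]}' 40; python3 -m creep '{"dr":[[0,0,0],[0,0,0],[0,0,0],[0,0,0],[0,0,0]],"travel":[[-0.83,-0.42,0],[-0.83,-0.42,0],[-0.83,-0.42,0],[-0.83,-0.42,0],[-0.83,-0.42,0]],"grip":[-1,-1,-1,-1,-1]}'
```

```text
time_s: 0.6
position: [0.1846, -0.597, 0.2311]
tool_rot: [-2.12, 2.318, 0.001]
ft_force: [-0.2, 0.2, -0.4]
width: 0.012
time_s: 1.1
position: [0.309, -0.3987, 0.2313]
tool_rot: [-2.12, 2.319, -0.0]
ft_force: [1.3, -0.3, -0.2]
width: 0.0005
```

```bash
python3 -m creep '{"dr":[[0,0,0],[0,0,0],[0,0,0],[0,0,0],[0,0,0]],"travel":[[-0.83,-0.42,0],[-0.83,-0.42,0],[-0.83,-0.42,0],[-0.83,-0.42,0],[-0.5,-0.25,0]],"grip":[-1,-1,-1,-1,-1]}'; python3 -m creep '{"dr":[[0,0,0],[0,0,0]],"travel":[[0,0,0],[0,0,0]],"grip":[-1,-1]}'; python3 - <<'E'
from bench import r, eyes
from h import *
s=r.read_state();print(s['position'],s['tool_rot'],s['ft_force'])
m=eyes.camera_model("wrist");cv2.imwrite("pics/w1.png",eyes.get_image("wrist"));np.save("w1.npy",m,allow_pickle=True)
cv2.imwrite("pics/t1.png",eyes.get_image("top")[120:300,160:440].repeat(2,0).repeat(2,1))
print(proj(m,[[.6205,.0228,.124],[.464,.0388,.061]]))
E
```

```text
time_s: 1.6
position: [0.4233, -0.2165, 0.2314]
tool_rot: [-2.122, 2.316, 0.0]
ft_force: [0.4, -1.1, -0.0]
width: -0.0001
time_s: 1.8
position: [0.4224, -0.2189, 0.2313]
tool_rot: [2.12, -2.318, 0.0]
ft_force: [-1.4, 0.1, 0.1]
width: -0.0004
[ 0.4224 -0.2189  0.2313] [ 2.1203 -2.3179  0.0003] [-1.3637  0.1291  0.128 ]
[[-153.656   -70.634 ]
 [ -15.1532  173.6639]]
```

View pics/w1.png

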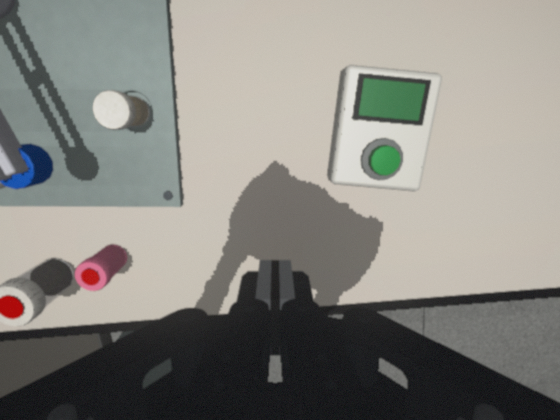

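View pics/t1.png

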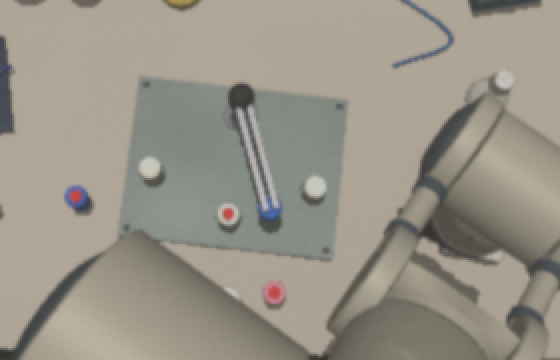

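```bash
python3 -m creep '{"dr":[[0,0,0],[0,0,0],[0,0,0],[0,0,0],[0,0,0]],"travel":[[-0.69,-0.37,0],[-0.69,-0.37,0],[-0.69,-0.37,0],[-0.69,-0.37,0],[-0.69,-0.37,0]],"grip":[-1,-1,-1,-1,-1]}'; python3 -m creep '{"dr":[[0,0,0],[0,0,0]],"travel":[[0,0,0],[0,0,0]],"grip":[-1,-1]}'; python3 - <<'E'
from bench import r, eyes
from h import *
m=np.load("w1.npy",allow_pickle=True).item()
print("key",onz(m,(385,160),.05),"jarR",onz(m,(112,110),.061))
s=r.read_state();print(s['position'],s['tool_rot'],s['ft_force'])
m=eyes.camera_model("wrist");cv2.imwrite("pics/w2.png",eyes.get_image("wrist"));np.save("w2.npy",m,allow_pickle=True)
cv2.imwrite("pics/t2.png",eyes.get_image("top")[120:300,160:440].repeat(2,0).repeat(2,1))
E
```

```text
time_s: 2.4
position: [0.531, -0.0559, 0.2313]
tool_rot: [2.115, -2.323, 0.0]
ft_force: [0.5, -1.1, 0.7]
width: -0.0004
time_s: 2.6
position: [0.5304, -0.0565, 0.231]
tool_rot: [2.116, -2.321, -0.0]
ft_force: [-0.4, 0.1, 0.1]
width: -0.0002
key [ 0.4428 -0.3214  0.05  ] jarR [ 0.5076 -0.0864  0.061 ]
[ 0.5304 -0.0565  0.231 ] [ 2.1164 -2.3211 -0.0004] [-0.4452  0.0709  0.1043]
```

View pics/w2.png

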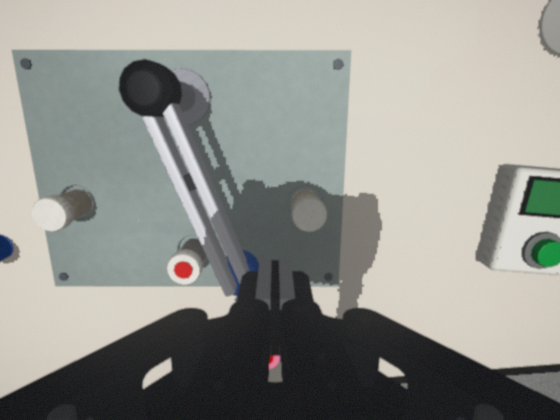

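View pics/t2.png

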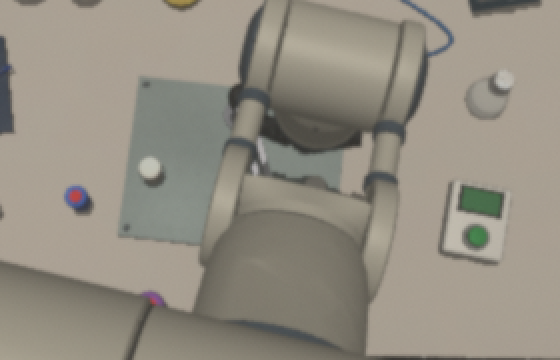

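```bash
python3 - <<'E'
from h import *
m=np.load("w2.npy",allow_pickle=True).item()
im=cv2.imread("pics/w2.png")
b,g,rr=[im[:,:,i].astype(int) for i in range(3)]
M=(rr>150)&(g<90)&(b<90);M[330:]=0;v,u=np.nonzero(M);print("dot",u.mean(),v.mean(),len(u))
dot=onz(m,(u.mean(),v.mean()),.061)[:2]
piv=onz(m,(150,89),.124)[:2]
print("dot",dot,"hub",piv,"jarR",onz(m,(308,209),.061),"L",onz(m,(52,213),.061))
c=np.array([onz(m,p,.012)[:2] for p in[(13,50),(351,50),(331,286),(55,286)]]);print(c,c.mean(0))
cv2.imwrite("pics/w2c.png",cv2.resize(im[60:300,100:330],None,fx=2.4,fy=2.4,interpolation=cv2.INTER_CUBIC))
E
```

```text
dot 182.88995215311004 269.44976076555025 209
dot [0.4645 0.0395] hub [0.6231 0.0196] jarR [ 0.5136 -0.085   0.061 ] L [0.5315 0.1506 0.061 ]
[[ 0.6808  0.1784]
 [ 0.6514 -0.1392]
 [ 0.4081 -0.1085]
 [ 0.4369  0.2031]] [0.5443 0.0334]
```

View pics/w2c.png

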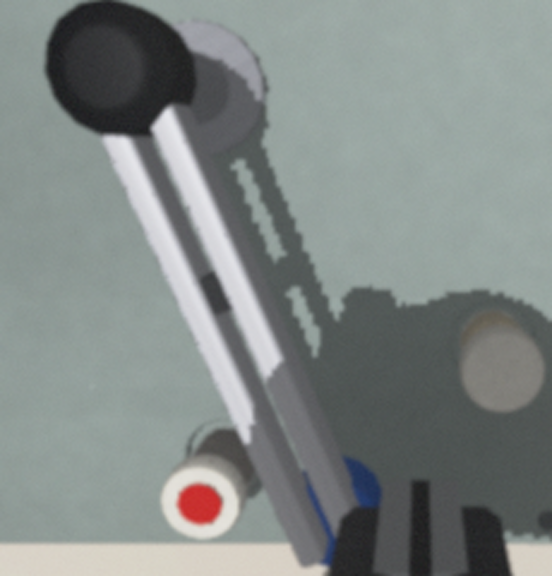

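```bash
python3 -m creep '{"dr":[[0,0,0],[0,0,0],[0,0,0],[0,0,0],[0,0,0]],"travel":[[0,0,0.57],[0,0,0.57],[0,0,0.57],[0,0,0.57],[0,0,0.57]],"grip":[-1,-1,-1,-1,-1]}'; python3 -m creep '{"dr":[[0,0,0],[0,0,0],[0,0,0],[0,0,0],[0,0,0]],"travel":[[0,0,0],[-0.1,0,0],[-0.1,0,0],[-0.1,0,0],[-0.1,0,0]],"grip":[-1,-1,-1,-1,-1]}'; python3 - <<'E'
from bench import r, eyes
from h import *
s=r.read_state();print(s['position'],s['tool_rot'],s['ft_force'])
m=eyes.camera_model("wrist");cv2.imwrite("pics/w3.png",eyes.get_image("wrist"))
cv2.imwrite("pics/s3.png",eyes.get_image("side"))
E
```

```text
time_s: 3.2
position: [0.53, -0.0575, 0.088]
tool_rot: [-2.113, 2.324, -0.001]
ft_force: [0.8, -1.1, -0.2]
width: 0.0002
time_s: 3.7
position: [0.5329, -0.0356, 0.0898]
tool_rot: [-2.115, 2.322, -0.002]
ft_force: [-0.4, 0.7, -0.5]
width: 0.0001
[ 0.5329 -0.0356  0.0898] [-2.1151  2.3216 -0.0021] [-0.4488  0.6575 -0.4616]
```

View pics/w3.png

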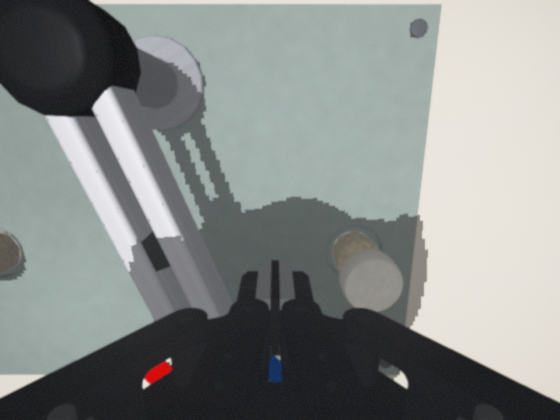

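View pics/s3.png

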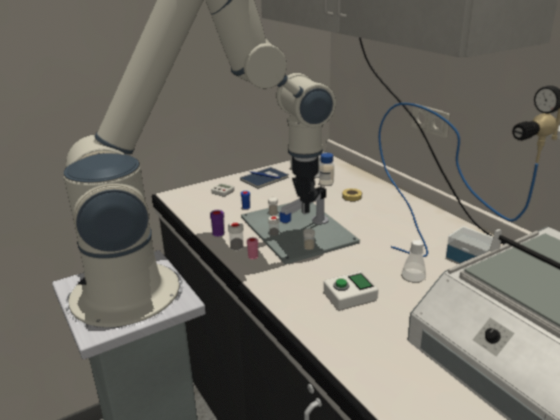

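```bash
python3 -m creep '{"dr":[[0,0,0],[0,0,0],[0,0,0],[0,0,0],[0,0,0]],"travel":[[0,0,-0.16],[-0.12,0,0],[-0.12,0,0],[-0.12,0,0],[-0.12,0,0]],"grip":[-1,-1,-1,-1,-1]}';python3 -m creep '{"dr":[[0,0,0],[0,0,0],[0,0,0]],"travel":[[-0.06,0,0],[-0.06,0,0],[0,0,0]],"grip":[-1,-1,-1]}'; python3 - <<'E'
from bench import r, eyes
from h import *
s=r.read_state();print(s['position'],s['tool_rot'],s['ft_force'])
m=eyes.camera_model("wrist");cv2.imwrite("pics/w4.png",eyes.get_image("wrist"))
cv2.imwrite("pics/s4.png",cv2.resize(eyes.get_image("side")[150:290,200:400],None,fx=4,fy=4,interpolation=cv2.INTER_CUBIC))
E
```

```text
time_s: 4.3
position: [0.5344, -0.0116, 0.0966]
tool_rot: [2.115, -2.322, -0.001]
ft_force: [-1.9, -1.9, 0.3]
width: 0.0002
time_s: 4.6
position: [0.5352, -0.0058, 0.0967]
tool_rot: [-2.116, 2.322, 0.0]
ft_force: [-0.1, -0.2, -0.4]
width: 0.0001
[ 0.5352 -0.0058  0.0967] [-2.1158  2.3221  0.0002] [-0.1481 -0.2088 -0.4016]
```

View pics/w4.png

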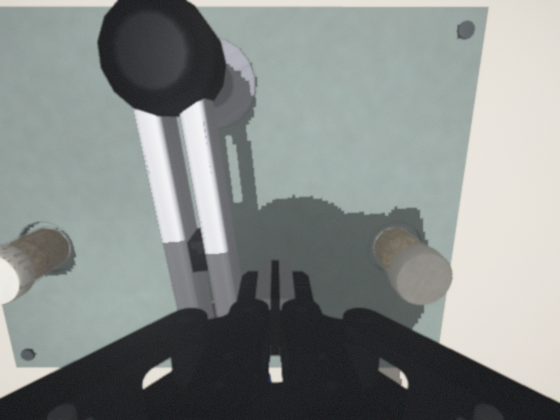

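View pics/s4.png

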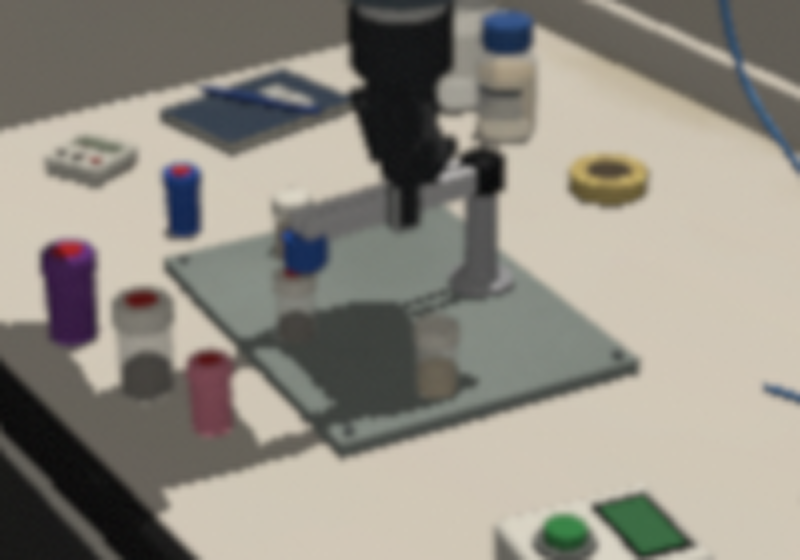

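```bash
cat > ang.py <<'E'
from bench import r, eyes
from h import *
m=eyes.camera_model("wrist"); yaw=-.0925
def a(p,q,z=.118):
    P,Q=onz(m,p,z)[:2],onz(m,q,z)[:2];d=Q-P
    return np.arctan2(d[1],d[0])%(2*np.pi)-np.pi-yaw
E
python3 - <<'E'
from ang import *
im=cv2.imread("pics/w4.png")
print(m['tvec'].ravel() if hasattr(m['tvec'],'ravel') else m['tvec'])
print("L edge",a((136,118),(164,242)),"R edge",a((206,110),(228,252)),"hub",onz(m,(152,50),.124))
cv2.imwrite("pics/w4c.png",cv2.resize(im[0:320,80:300],None,fx=3,fy=1.8,interpolation=cv2.INTER_CUBIC))
E
```

```text
[0.0444 0.5123 0.3948]
L edge 0.12577739836698829 R edge 0.10756366259329761 hub [0.625  0.0234 0.124 ]
```

View pics/w4c.png

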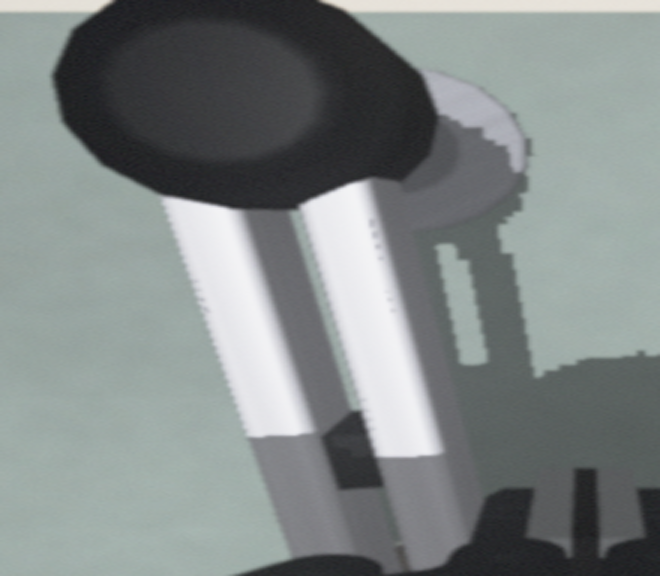

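```bash
python3 -m creep '{"dr":[[0,0,0],[0,0,0],[0,0,0],[0,0,0]],"travel":[[-0.06,0,0],[-0.06,0,0],[-0.05,0,0],[0,0,0]],"grip":[-1,-1,-1,-1]}';  python3 - <<'E'
from bench import r, eyes
from h import *
s=r.read_state();print(s['position'],s['tool_rot'],s['ft_force'])
m=eyes.camera_model("wrist");im=eyes.get_image("wrist");cv2.imwrite("pics/w5.png",im)
cv2.imwrite("pics/w5c.png",cv2.resize(im[0:320,80:300],None,fx=3,fy=1.8,interpolation=cv2.INTER_CUBIC))
cv2.imwrite("pics/s5.png",cv2.resize(eyes.get_image("side")[150:290,200:400],None,fx=4,fy=4,interpolation=cv2.INTER_CUBIC))
E
```

```text
time_s: 5.1
position: [0.536, 0.0026, 0.0968]
tool_rot: [-2.116, 2.322, 0.0]
ft_force: [-0.5, 0.2, 0.1]
width: -0.0
[0.536  0.0026 0.0968] [-2.1157  2.3222  0.0001] [-0.4974  0.1876  0.1102]
```

View pics/w5c.png

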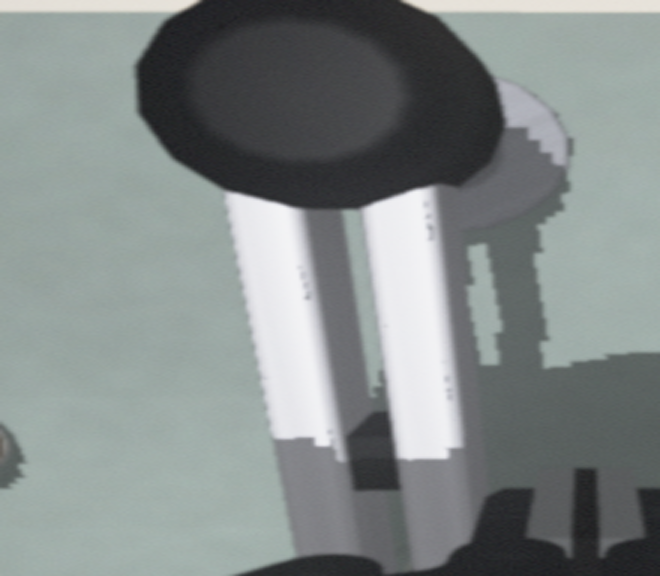

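View pics/s5.png

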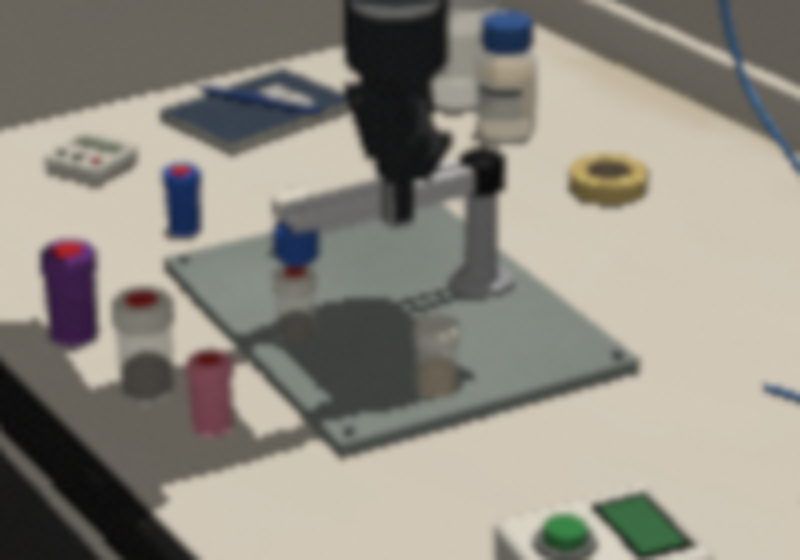

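```bash
python3 -m creep '{"dr":[[0,0,0],[0,0,0],[0,0,0],[0,0,0],[0,0,0]],"travel":[[0.3,0,0],[0.3,0,0],[0,0.5,-0.9],[0,0.5,-0.9],[0,0.5,-0.9]],"grip":[-1,-1,-1,-1,-1]}';python3 -m creep '{"dr":[[0,0,0],[0,0,0],[0,0,0]],"travel":[[0,0.3,-0.4],[0,0,0],[0,0,0]],"grip":[-1,-1,-1]}';  python3 - <<'E'
from bench import r, eyes
from h import *
s=r.read_state();print(s['position'],s['tool_rot'],s['ft_force'])
m=eyes.camera_model("wrist");im=eyes.get_image("wrist");cv2.imwrite("pics/w6.png",im);np.save("w6.npy",m,allow_pickle=True)
cv2.imwrite("pics/s6.png",cv2.resize(eyes.get_image("side")[150:290,200:400],None,fx=4,fy=4,interpolation=cv2.INTER_CUBIC))
E
```

```text
time_s: 5.7
position: [0.4593, -0.0219, 0.229]
tool_rot: [2.114, -2.323, -0.001]
ft_force: [0.7, 0.3, 0.8]
width: 0.0002
time_s: 6.0
position: [0.4458, -0.0203, 0.2481]
tool_rot: [-2.114, 2.323, -0.002]
ft_force: [-0.9, 0.4, -0.4]
width: -0.0
[ 0.4458 -0.0203  0.2481] [-2.1139  2.3229 -0.0017] [-0.9048  0.3564 -0.3646]
```

View pics/w6.png

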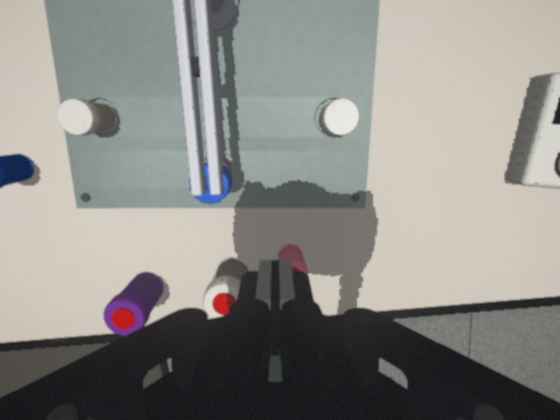

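View pics/s6.png

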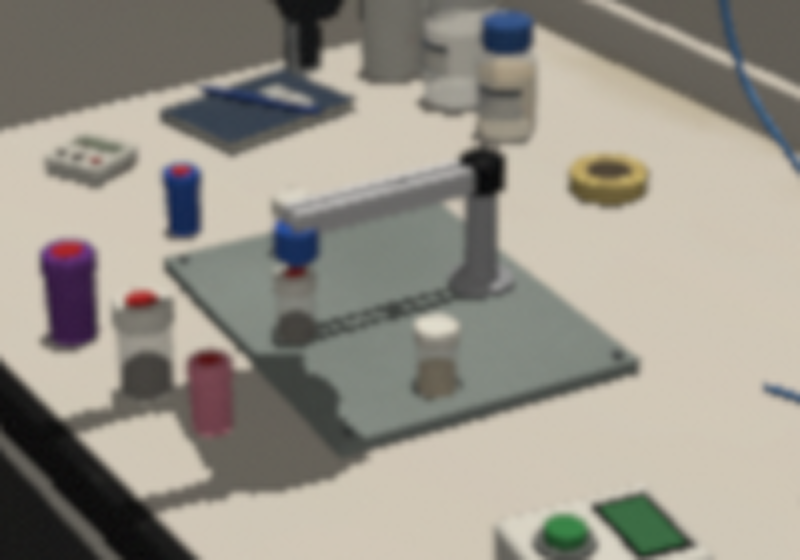

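```bash
python3 - <<'E'
from h import *
im=cv2.imread("pics/w6.png");cv2.imwrite("pics/w6c.png",cv2.resize(im[0:215,150:260],None,fx=5,fy=2.7,interpolation=cv2.INTER_CUBIC))
E
```

```text
(no output)
```

View pics/w6c.png

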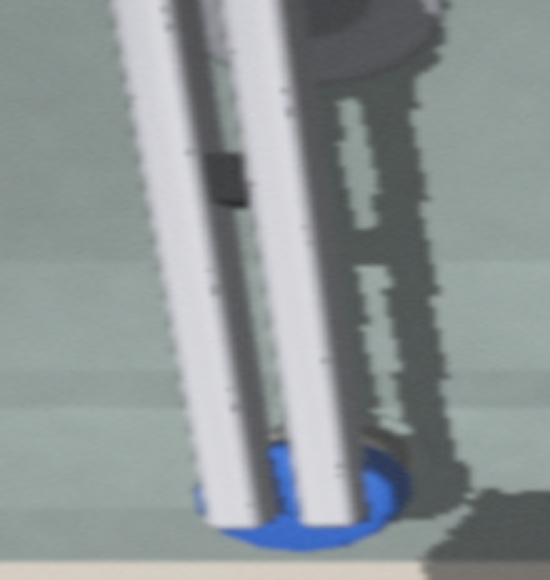

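```bash
python3 - <<'E'
from h import *
m=np.load("w6.npy",allow_pickle=True).item()
f=lambda u,v:(u/5+150-.4,v/2.7-.3)
g=lambda p,z=.118:onz(m,p,z)[:2]
L0,L1,R0,R1=[g(f(*p)) for p in[(116,10),(205,520),(273,10),(360,520)]]
print(L0,L1,R0,R1,"width",np.linalg.norm(L0-R0),np.linalg.norm(L1-R1))
d=(L1-L0+R1-R0);d/=np.linalg.norm(d)
print("arm heading rel",np.arctan2(-d[1],-d[0]))
end=(L1+R1)/2;print("end centre",end)
piv=np.array([.6215,.0228])
print("end from pivot heading",np.arctan2(*(piv-end)[::-1]),np.linalg.norm(piv-end))
jl,jr=g((76,117),.061),g((341,117),.061); print("jars",jl,jr)
# plate edge front
e0,e1=g((77,208),.012),g((370,208),.012);v=e0-e1;print("plate yaw",np.arctan2(-v[0],v[1]),"jars yaw",np.arctan2(-(jl-jr)[0],(jl-jr)[1]))
# predicted head outlines for angles, vs measured
for th in(-.04,-.02,0,.02,.04,.06):
    h=-.0925+th; c=piv-.16*np.array([np.cos(h),np.sin(h)])
    t=np.linspace(0,6.283,60)
    P=np.c_[c[0]+.017*np.cos(t),c[1]+.017*np.sin(t),np.full(60,.096)]
    q=proj(m,P); tip=proj(m,[*c,.072])[0]; print(th,q[:,0].min(),q[:,0].max(),q[:,1].max())
E
python3 - <<'E'
import cv2,numpy as np
im=cv2.imread("pics/w6.png").astype(int)
M=(im[:,:,0]>150)&(im[:,:,2]<90);M[:140]=0;M[215:]=0;M[:,:150]=0;v,u=np.nonzero(M);print(u.min(),u.max(),v.min(),v.max())
E
```

```text
[0.5946 0.037 ] [0.4622 0.0458] [0.5926 0.0154] [0.4599 0.0214] width 0.021659121998857472 0.024558171747255778
arm heading rel -0.055666635592377584
end centre [0.461  0.0336]
end from pivot heading -0.06712889879164441 0.16085806617808096
jars [0.53   0.1529] [ 0.5075 -0.0855]
plate yaw -0.09398173013857995 jars yaw -0.09413164187513837
-0.04 178.59089309835252 218.58194705741093 205.34912740230408
-0.02 182.35931131039797 222.33994226727472 205.4516179578472
0 186.12339042272185 226.095924700775 205.48222099561386
0.02 189.88228077280087 229.84904511515194 205.4409333963212
0.04 193.6351328970316 233.59845434865215 205.32775616458486
0.06 197.38109720333387 237.34330299447763 205.14269443965966
195 228 165 203
```

```bash
python3 - <<'E'
from h import *
from bench import eyes
m=eyes.camera_model("side")
im=cv2.imread("pics/s6.png").astype(int)
M=(im[:,:,0]>130)&(im[:,:,2]<90);M[:215]=0;M[275:]=0;M[:,:260]=0;M[:,340:]=0
for v in range(225,265,6):
    u=np.nonzero(M[v])[0]
    if len(u):print("blue",v/4+150,(u.min()+u.max())/8+200-.38,(u.max()-u.min())/4)
cv2.imwrite("pics/s6c.png",cv2.resize(im[190:360,240:340].astype(np.uint8),None,fx=5,fy=3.4))
piv=np.array([.6215,.0228])
for th in(-.02,0,.02,.04):
    h=-.0925+th; c=piv-.16*np.array([np.cos(h),np.sin(h)])
    print(th,proj(m,[[*c,.084],[*c,.061],[*c,.04]]).ravel())
c=piv-.16*np.array([np.cos(-.0925),np.sin(-.0925)]);print("nest",proj(m,[[*c,.061],[*c,.03]]).ravel())
E
```

```text
blue 206.25 270.245 2.25
blue 207.75 270.245 3.75
-0.02 [271.3452 210.9352 271.5922 217.8272 271.815  224.0428]
0 [271.8003 211.3669 272.0448 218.2673 272.2654 224.4904]
0.02 [272.2766 211.7953 272.5184 218.7041 272.7365 224.9345]
0.04 [272.7738 212.2201 273.0128 219.1371 273.2283 225.375 ]
nest [272.0448 218.2673 272.3695 227.4283]
```

View pics/s6c.png

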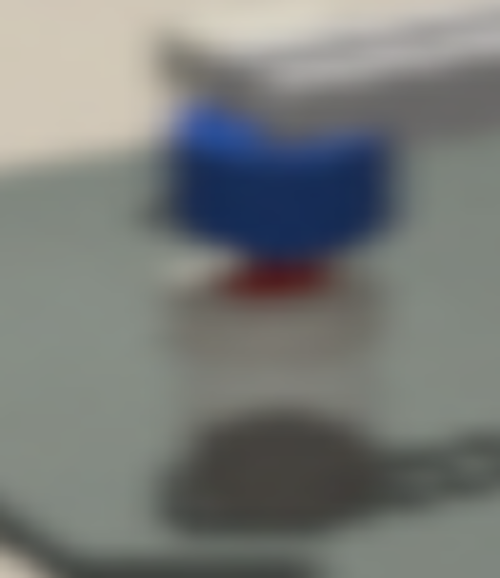

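```bash
python3 -m creep '{"dr":[[0,0,0],[0,0,0],[0,0,0],[0,0,0],[0,0,0]],"travel":[[0,-0.6,0],[0,-0.6,0],[0,-0.54,0.6],[0,0,0.8],[0,0,0.8]],"grip":[-1,-1,-1,-1,-1]}';python3 -m creep '{"dr":[[0,0,0],[0,0,0],[0,0,0]],"travel":[[0,0,0.8],[0,0,0],[0,0,0]],"grip":[-1,-1,-1]}'
```

```text
time_s: 6.6
position: [0.5329, -0.0278, 0.1352]
tool_rot: [2.115, -2.322, -0.001]
ft_force: [0.7, 0.2, -0.7]
width: -0.0004
time_s: 6.9
position: [0.532, -0.0276, 0.0975]
tool_rot: [2.114, -2.321, -0.003]
ft_force: [-0.1, 1.1, 1.3]
width: 0.0001
```

```bash
python3 -m creep '{"dr":[[0,0,0],[0,0,0],[0,0,0],[0,0,0],[0,0,0]],"travel":[[-0.2,0,0],[-0.2,0,0],[-0.12,0,0],[-0.06,0,0],[0,0,0]],"grip":[-1,-1,-1,-1,-1]}';python3 -m creep '{"dr":[[0,0,0]],"travel":[[0,0,0]],"grip":[-1]}'
```

```text
time_s: 7.4
position: [0.5352, 0.002, 0.0984]
tool_rot: [-2.116, 2.321, -0.001]
ft_force: [0.0, -0.8, -0.8]
width: 0.0001
time_s: 7.5
position: [0.535, 0.0014, 0.0981]
tool_rot: [-2.116, 2.322, -0.0]
ft_force: [0.8, -0.4, -0.8]
width: -0.0002
```

Next I push 3.6 mm more, then retract and look.

```bash
python3 -m creep '{"dr":[[0,0,0],[0,0,0],[0,0,0],[0,0,0]],"travel":[[-0.036,0,0],[-0.036,0,0],[0,0,0],[0,0,0]],"grip":[-1,-1,-1,-1]}';python3 -m creep '{"dr":[[0,0,0],[0,0,0],[0,0,0],[0,0,0],[0,0,0]],"travel":[[0.3,0,0],[0.3,0,0],[0,0.5,-0.9],[0,0.5,-0.9],[0,0.5,-0.9]],"grip":[-1,-1,-1,-1,-1]}';python3 -m creep '{"dr":[[0,0,0],[0,0,0],[0,0,0]],"travel":[[0,0.3,-0.4],[0,0,0],[0,0,0]],"grip":[-1,-1,-1]}';  python3 - <<'E'
from bench import r, eyes
from h import *
s=r.read_state();print(s['position'],s['tool_rot'],s['ft_force'])
m=eyes.camera_model("wrist");im=eyes.get_image("wrist");cv2.imwrite("pics/w7.png",im);np.save("w7.npy",m,allow_pickle=True)
cv2.imwrite("pics/w7c.png",cv2.resize(im[0:215,150:260],None,fx=5,fy=2.7,interpolation=cv2.INTER_CUBIC))
s=eyes.get_image("side");cv2.imwrite("pics/s7.png",s)
cv2.imwrite("pics/s7c.png",cv2.resize(s[195:245,255:290],None,fx=16,fy=11,interpolation=cv2.INTER_CUBIC))
E
```

```text
time_s: 7.9
position: [0.5353, 0.0049, 0.0979]
tool_rot: [-2.115, 2.323, 0.0]
ft_force: [-0.4, 0.6, -0.4]
width: -0.0003
time_s: 8.4
position: [0.4587, -0.0192, 0.2301]
tool_rot: [2.114, -2.323, -0.001]
ft_force: [1.3, 0.3, 0.8]
width: -0.0001
time_s: 8.7
position: [0.4451, -0.0176, 0.2492]
tool_rot: [-2.114, 2.323, -0.002]
ft_force: [-0.7, -0.4, -0.6]
width: -0.0003
[ 0.4451 -0.0176  0.2492] [-2.114   2.323  -0.0016] [-0.7423 -0.3586 -0.5633]
```

View pics/w7c.png

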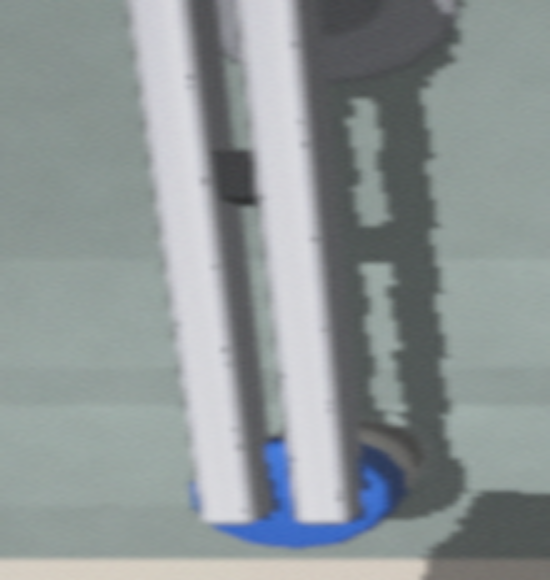

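View pics/s7c.png

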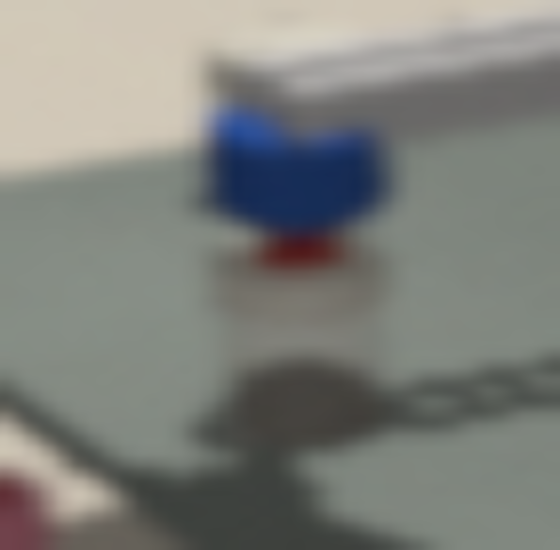

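View pics/w7.png

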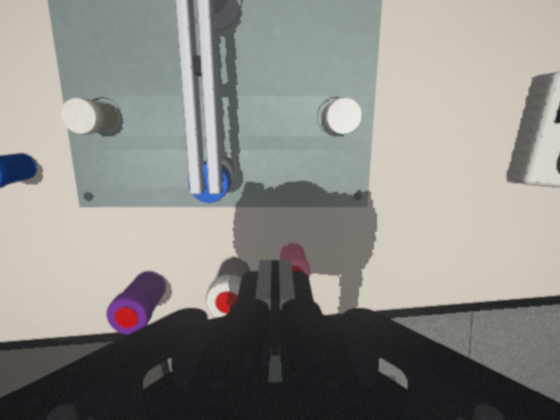

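```bash
python3 - <<'E'
from h import *
m=np.load("w7.npy",allow_pickle=True).item()
f=lambda u,v:(u/5+150-.4,v/2.7-.3)
g=lambda p,z=.118:onz(m,p,z)[:2]
L0,L1,R0,R1=[g(f(*p)) for p in[(130,10),(200,515),(283,10),(349,515)]]
d=(L1-L0+R1-R0);print("heading",np.arctan2(-d[1],-d[0]))
end=(L1+R1)/2;piv=np.array([.6215,.0228])
e=piv-end;print("end",end,"heading",np.arctan2(e[1],e[0]),np.linalg.norm(e))
jl,jr=g((80,116),.061),g((343,116),.061);print(jl,jr,"mid",(jl+jr)/2)
v=jl-jr;n=v/np.linalg.norm(v);M=(jl+jr)/2
print("end offset along ey from jar L/R bisector",(end-M)@n, "start of visible",(((L0+R0)/2)-M)@n,"yaw",np.arctan2(-v[0],v[1]))
im=cv2.imread("pics/w7.png").astype(int)
K=(im[:,:,0]>150)&(im[:,:,2]<90);K[:140]=0;K[215:]=0;K[:,:150]=0;v,u=np.nonzero(K);print(u.min(),u.max())
for th in(-.02,0,.02):
    h=-.0925+th; c=piv-.16*np.array([np.cos(h),np.sin(h)]);t=np.linspace(0,6.283,60)
    q=proj(m,np.c_[c[0]+.017*np.cos(t),c[1]+.017*np.sin(t),np.full(60,.096)]);print(th,q[:,0].min(),q[:,0].max())
# side
m=eyes=None
from bench import eyes
m=eyes.camera_model("side")
for th in(-.02,0,.02):
    h=-.0925+th; c=piv-.16*np.array([np.cos(h),np.sin(h)]);print(th,proj(m,[*c,.084]).ravel())
c=piv-.16*np.array([np.cos(.0925),-np.sin(.0925)]);print("jar",proj(m,[[*c,.061],[*c,.035]]))
E
```

```text
heading -0.07683144930778373
end [0.4618 0.0376] heading -0.09221303722685124 0.16040010966886378
[0.53   0.1524] [ 0.5076 -0.0848] mid [0.5188 0.0338]
end offset along ey from jar L/R bisector -0.0015727081023308258 start of visible 0.0007010783163666453 yaw -0.09408695433181857
194 226
-0.02 185.69117801629764 225.55505859110636
0 189.44480804043593 229.30063016867473
0.02 193.1934579968899 233.0435352005803
-0.02 [271.3452 210.9352]
0 [271.8003 211.3669]
0.02 [272.2766 211.7953]
jar [[272.0448 218.2673]
 [272.3175 225.9614]]
```

```bash
python3 -m creep '{"dr":[[0,0,0],[0,0,0],[0,0,0],[0,0,0],[0,0,0]],"travel":[[0.76,-0.06,0],[0.76,-0.06,0],[0.76,-0.06,0],[0.76,-0.06,0],[0.76,-0.06,0]],"grip":[-1,-1,-1,-1,-1]}';python3 -m creep '{"dr":[[0,0,0],[0,0,0],[0,0,0],[0,0,0],[0,0,0]],"travel":[[0.76,-0.06,0],[0.76,-0.06,0],[0.76,-0.06,0],[0,0,0],[0,0,0]],"grip":[-1,-1,-1,-1,-1]}';  python3 - <<'E'
from bench import r, eyes
from h import *
s=r.read_state();print(s['position'],s['tool_rot'],s['ft_force'])
m=eyes.camera_model("wrist");im=eyes.get_image("wrist");cv2.imwrite("pics/w8.png",im);np.save("w8.npy",m,allow_pickle=True)
s=eyes.get_image("top");cv2.imwrite("pics/t8.png",s)
cv2.imwrite("pics/t8c.png",cv2.resize(s[150:260,210:345],None,fx=5.5,fy=5.4,interpolation=cv2.INTER_CUBIC))
E
```

```text
time_s: 9.3
position: [0.442, -0.2091, 0.2477]
tool_rot: [2.115, -2.322, -0.003]
ft_force: [0.4, 1.4, -0.4]
width: -0.0001
time_s: 9.8
position: [0.4403, -0.3224, 0.2474]
tool_rot: [2.114, -2.324, -0.004]
ft_force: [0.4, 0.5, -0.3]
width: -0.0
[ 0.4403 -0.3224  0.2474] [ 2.1136 -2.3241 -0.004 ] [ 0.3649  0.4756 -0.3491]
```

View pics/t8c.png

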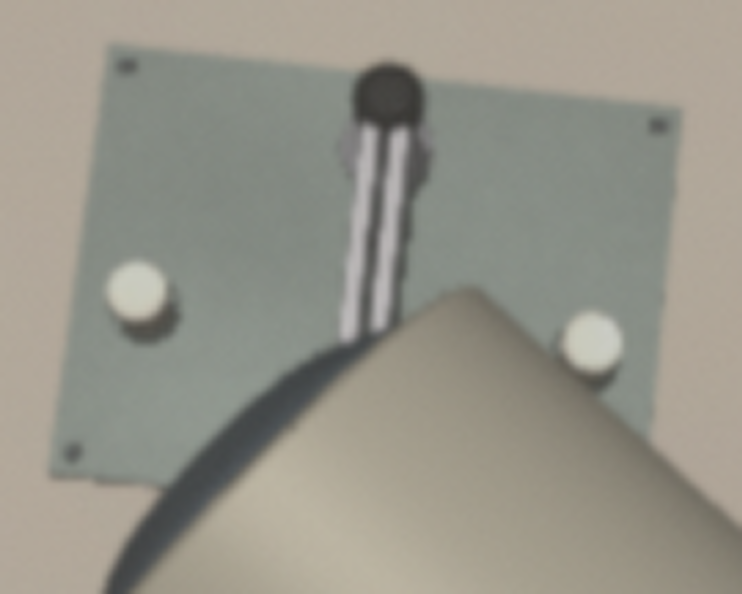

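View pics/w8.png

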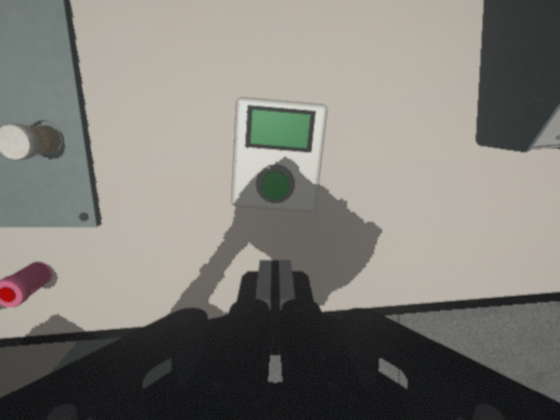

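```bash
python3 -m creep '{"dr":[[0,0,0],[0,0,0],[0,0,0],[0,0,0],[0,0,0]],"travel":[[0.67,0.44,0],[0.67,0.44,0],[0.67,0.44,0],[0.67,0.44,0],[0.67,0.44,0]],"grip":[-1,-1,-1,-1,-1]}';python3 -m creep '{"dr":[[0,0,0],[0,0,0],[0,0,0],[0,0,0]],"travel":[[0.67,0.44,0],[0.67,0.44,0],[0.67,0.44,0],[0,0,0]],"grip":[-1,-1,-1,-1]}';  python3 - <<'E'
from bench import r, eyes
from h import *
m=np.load("w8.npy",allow_pickle=True).item();print("key",onz(m,(275,184),.05))
s=eyes.get_image("top");cv2.imwrite("pics/t9.png",s)
cv2.imwrite("pics/t9c.png",cv2.resize(s[150:260,210:345],None,fx=5.5,fy=5.4,interpolation=cv2.INTER_CUBIC))
E
```

```text
time_s: 10.4
position: [0.3149, -0.4783, 0.2489]
tool_rot: [-2.117, 2.321, 0.001]
ft_force: [1.8, -1.0, -0.8]
width: 0.0001
time_s: 10.8
position: [0.2382, -0.5746, 0.2485]
tool_rot: [2.112, -2.324, 0.0]
ft_force: [1.3, 0.6, -0.5]
width: 0.0002
key [ 0.4441 -0.3219  0.05  ]
```

View pics/t9c.png

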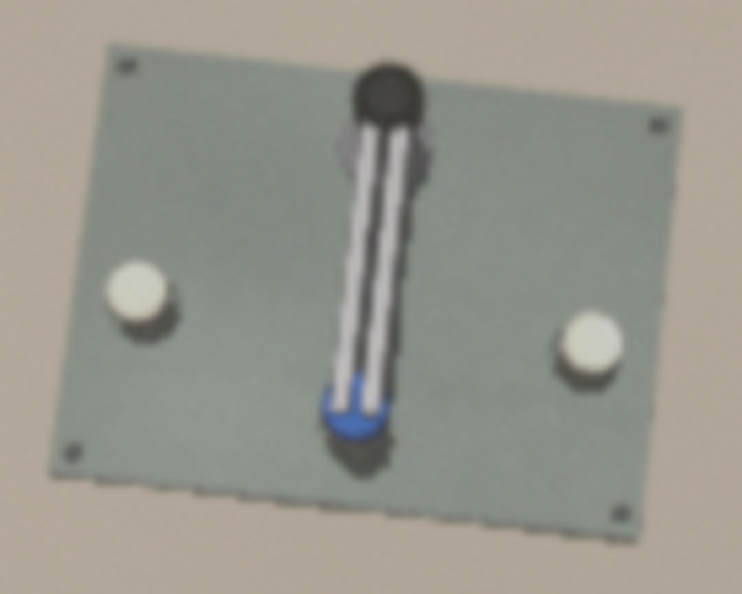

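```bash
python3 - <<'E'
from bench import eyes
from h import *
m=eyes.camera_model("top")
f=lambda u,v:((u+.5)/5.5+210-.5,(v+.5)/5.4+150-.5)
g=lambda p,z:onz(m,f(*p),z)[:2]
hub=g((388,96),.124);end=g((356,410),.118);top=g((385,130),.118);hd=g((356,407),.096)
jl,jr=g((137,291),.061),g((591,342),.061)
v=jl-jr;yaw=np.arctan2(-v[0],v[1]);print("yaw",yaw)
for n,a,b in(("hub-end",hub,end),("hub-head",hub,hd),("rails",top,end)):
    e=a-b;print(n,np.arctan2(e[1],e[0])-yaw,np.linalg.norm(e))
n=v/np.linalg.norm(v);M=(jl+jr)/2
print("bisector offset: hub",(hub-M)@n,"end",(end-M)@n,"head",(hd-M)@n)
# dot seen in first frame
dot=onz(m,(273.8-.35,227.1-.35),.061)[:2];print("dot",dot,"vs head",hd,"end",end,(dot-hd)@n)
E
```

```text
yaw -0.09405746654146369
hub-end 0.01671934308130675 0.16333119623864384
hub-head 0.013455755094755703 0.1585335165813303
rails 0.01572424542173821 0.14680206947371152
bisector offset: hub -3.966347060201672e-05 end -0.00277032655227742 head -0.002172787273048963
dot [0.464  0.0388] vs head [0.464  0.0363] end [0.4591 0.0361] 0.002533095477745994
```

Independent readings agree that the arm is still about 0.014 rad (2.3 mm) short, so I'll make one more fine push before the key.

```bash
for i in 1; do :; done; python3 -m creep '{"dr":[[0,0,0],[0,0,0],[0,0,0],[0,0,0],[0,0,0]],"travel":[[-0.765,-0.32,0],[-0.765,-0.32,0],[-0.765,-0.32,0],[-0.765,-0.32,0],[-0.765,-0.32,0]],"grip":[-1,-1,-1,-1,-1]}'
python3 -m creep '{"dr":[[0,0,0],[0,0,0],[0,0,0],[0,0,0],[0,0,0]],"travel":[[-0.765,-0.32,0],[-0.765,-0.32,0],[-0.765,-0.32,0],[-0.765,-0.32,0],[-0.765,-0.32,0]],"grip":[-1,-1,-1,-1,-1]}'
python3 -m creep '{"dr":[[0,0,0],[0,0,0],[0,0,0],[0,0,0],[0,0,0]],"travel":[[-0.765,-0.32,0],[-0.765,-0.32,0],[-0.765,-0.32,0],[-0.4,-0.2,0],[0,0,0]],"grip":[-1,-1,-1,-1,-1]}'
```

```text
time_s: 11.35
position: [0.339, -0.386, 0.249]
tool_rot: [-2.117, 2.321, 0.001]
ft_force: [0.7, 0.2, 0.1]
width: 0.0002
time_s: 11.85
position: [0.4358, -0.2029, 0.2491]
tool_rot: [-2.117, 2.321, 0.0]
ft_force: [0.1, -0.7, -0.8]
width: -0.0003
time_s: 12.35
position: [0.5062, -0.0735, 0.2489]
tool_rot: [-2.121, 2.317, 0.001]
ft_force: [0.2, -0.2, -0.1]
width: 0.0001
```

```bash
python3 -m creep '{"dr":[[0,0,0],[0,0,0],[0,0,0],[0,0,0],[0,0,0]],"travel":[[-0.42,-0.22,0],[-0.38,-0.22,0],[0,0,0.8],[0,0,0.8],[0,0,0.8]],"grip":[-1,-1,-1,-1,-1]}'
python3 -m creep '{"dr":[[0,0,0],[0,0,0],[0,0,0]],"travel":[[0,0,0.62],[0,0,0],[0,0,0]],"grip":[-1,-1,-1]}'
```

```text
time_s: 12.85
position: [0.5306, -0.0387, 0.128]
tool_rot: [-2.117, 2.321, -0.001]
ft_force: [0.3, 0.1, 0.1]
width: 0.0002
time_s: 13.15
position: [0.531, -0.0392, 0.0987]
tool_rot: [2.116, -2.322, -0.001]
ft_force: [0.3, 0.3, 0.2]
width: 0.0003
```

```bash
python3 -m creep '{"dr":[[0,0,0],[0,0,0],[0,0,0],[0,0,0],[0,0,0]],"travel":[[-0.25,0,0],[-0.25,0,0],[-0.2,0,0],[-0.1,0,0],[0,0,0]],"grip":[-1,-1,-1,-1,-1]}'
python3 -m creep '{"dr":[[0,0,0],[0,0,0]],"travel":[[0,0,0],[0,0,0]],"grip":[-1,-1]}'
```

```text
time_s: 13.65
position: [0.5352, 0.0012, 0.0984]
tool_rot: [-2.117, 2.321, -0.001]
ft_force: [0.6, -0.5, -0.5]
width: 0.0003
time_s: 13.85
position: [0.535, -0.0001, 0.098]
tool_rot: [2.115, -2.323, -0.0]
ft_force: [-1.1, -0.2, -0.4]
width: -0.0
```

6.2 mm more takes it to y = 0.0061. After that I retract and go high over the key.

```bash
python3 -m creep '{"dr":[[0,0,0],[0,0,0],[0,0,0],[0,0,0],[0,0,0]],"travel":[[-0.05,0,0],[-0.04,0,0],[-0.034,0,0],[0,0,0],[0,0,0]],"grip":[-1,-1,-1,-1,-1]}'
python3 -m creep '{"dr":[[0,0,0],[0,0,0],[0,0,0],[0,0,0],[0,0,0]],"travel":[[0.3,0,0],[0.3,0,0],[0,0.5,-0.9],[0,0.5,-0.9],[0,0.5,-0.9]],"grip":[-1,-1,-1,-1,-1]}'; python3 -m creep '{"dr":[[0,0,0],[0,0,0],[0,0,0]],"travel":[[0,0.3,-0.4],[0,0,0],[0,0,0]],"grip":[-1,-1,-1]}';  python3 - <<'E'
from bench import r, eyes
from h import *
m=eyes.camera_model("wrist");im=eyes.get_image("wrist");np.save("w10.npy",m,allow_pickle=True);cv2.imwrite("pics/w10.png",im)
cv2.imwrite("pics/w10c.png",cv2.resize(im[0:215,150:260],None,fx=5,fy=2.7,interpolation=cv2.INTER_CUBIC))
E
```

```text
time_s: 14.35
position: [0.5356, 0.0064, 0.098]
tool_rot: [-2.116, 2.322, -0.0]
ft_force: [-0.5, -0.6, -0.2]
width: -0.0001
time_s: 14.85
position: [0.459, -0.0178, 0.2303]
tool_rot: [2.114, -2.323, -0.001]
ft_force: [0.6, 0.2, 1.0]
width: -0.0001
time_s: 15.15
position: [0.4455, -0.0162, 0.2493]
tool_rot: [-2.114, 2.323, -0.002]
ft_force: [-0.6, 0.2, -0.1]
width: -0.0001
```

View pics/w10.png

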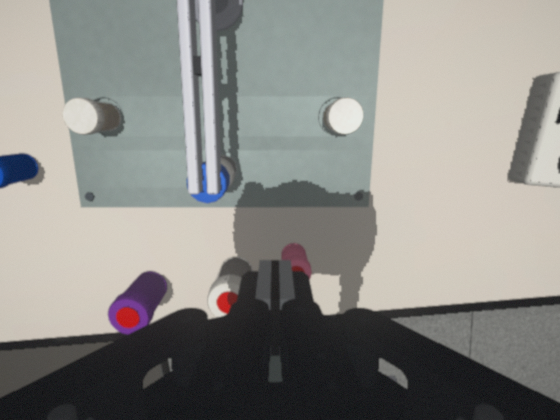

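```bash
python3 -m creep '{"dr":[[0,0,0],[0,0,0],[0,0,0],[0,0,0],[0,0,0]],"travel":[[0.76,0.1,0],[0.76,0.1,0],[0.76,0.1,0],[0.76,0.1,0],[0.76,0.1,0]],"grip":[-1,-1,-1,-1,-1]}'
python3 -m creep '{"dr":[[0,0,0],[0,0,0],[0,0,0],[0,0,0],[0,0,0]],"travel":[[0.76,0.3,0],[0.76,0.3,0],[0.76,0.3,0],[0.76,0.4,0],[0.76,0.4,0]],"grip":[-1,-1,-1,-1,-1]}'
python3 -m creep '{"dr":[[0,0,0],[0,0,0],[0,0,0],[0,0,0]],"travel":[[0.67,0.44,0],[0.67,0.44,0],[0.67,0.44,0],[0,0,0]],"grip":[-1,-1,-1,-1]}';  python3 - <<'E'
from bench import r, eyes
from h import *
s=eyes.get_image("top");cv2.imwrite("pics/t11.png",s)
cv2.imwrite("pics/t11c.png",cv2.resize(s[150:260,210:345],None,fx=5.5,fy=5.4,interpolation=cv2.INTER_CUBIC))
E
```

```text
time_s: 15.7
position: [0.4022, -0.204, 0.2478]
tool_rot: [2.115, -2.322, -0.003]
ft_force: [1.2, 0.3, 0.5]
width: 0.0
time_s: 16.2
position: [0.2991, -0.3851, 0.2476]
tool_rot: [-2.115, 2.322, 0.003]
ft_force: [0.8, 0.5, -0.1]
width: -0.0002
time_s: 16.6
position: [0.2225, -0.481, 0.2474]
tool_rot: [2.111, -2.326, -0.002]
ft_force: [1.0, -1.2, -0.1]
width: 0.0004
```

View pics/t11c.png

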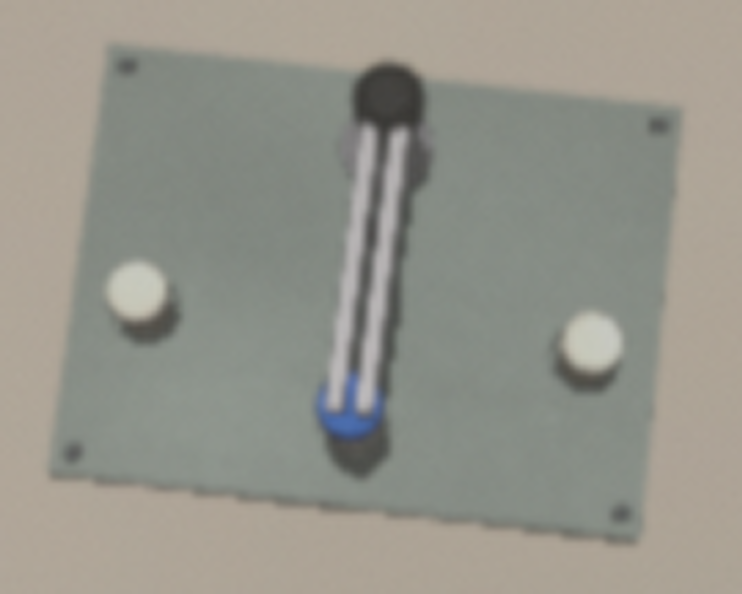

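The head now sits at crop (351,407), shifted 2.6 mm as intended, so it is centred to about 1 mm. The other jars haven't moved. Next is the key.

```bash
python3 -m creep '{"dr":[[0,0,0],[0,0,0],[0,0,0],[0,0,0],[0,0,0]],"travel":[[-0.6,-0.68,0],[-0.6,-0.68,0],[-0.6,-0.68,0],[-0.6,-0.68,0],[-0.6,-0.68,0]],"grip":[-1,-1,-1,-1,-1]}'
python3 -m creep '{"dr":[[0,0,0],[0,0,0],[0,0,0],[0,0,0],[0,0,0]],"travel":[[-0.57,-0.7,0],[0,0,0.8],[0,0,0.8],[0,0,0],[0,0,0]],"grip":[-1,-1,-1,-1,-1]}'
```

```text
time_s: 17.15
position: [0.41, -0.3418, 0.2481]
tool_rot: [-2.116, 2.322, 0.003]
ft_force: [0.3, -0.6, 0.9]
width: -0.0003
time_s: 17.65
position: [0.446, -0.3183, 0.169]
tool_rot: [2.116, -2.322, -0.004]
ft_force: [-0.1, -0.6, 0.1]
width: 0.0001
```

```bash
python3 -m creep '{"dr":[[0,0,0],[0,0,0],[0,0,0],[0,0,0],[0,0,0]],"travel":[[0.076,0.053,0.5],[0,0,0.6],[0,0,0.6],[0,0,0.46],[0,0,0]],"grip":[-1,-1,-1,-1,-1]}'
python3 -m creep '{"dr":[[0,0,0],[0,0,0]],"travel":[[0,0,0],[0,0,0]],"grip":[-1,-1]}'; python3 - <<'E'
from bench import r, eyes
from h import *
cv2.imwrite("pics/s12.png",cv2.resize(eyes.get_image("side")[220:320,300:410],None,fx=6,fy=6,interpolation=cv2.INTER_CUBIC))
E
```

```text
time_s: 18.15
position: [0.4428, -0.3223, 0.0606]
tool_rot: [2.115, -2.323, -0.003]
ft_force: [-0.4, -0.3, 0.6]
width: 0.0003
time_s: 18.35
position: [0.444, -0.3232, 0.0632]
tool_rot: [-2.115, 2.323, -0.005]
ft_force: [1.0, 0.5, 0.2]
width: -0.0003
```

View pics/s12.png

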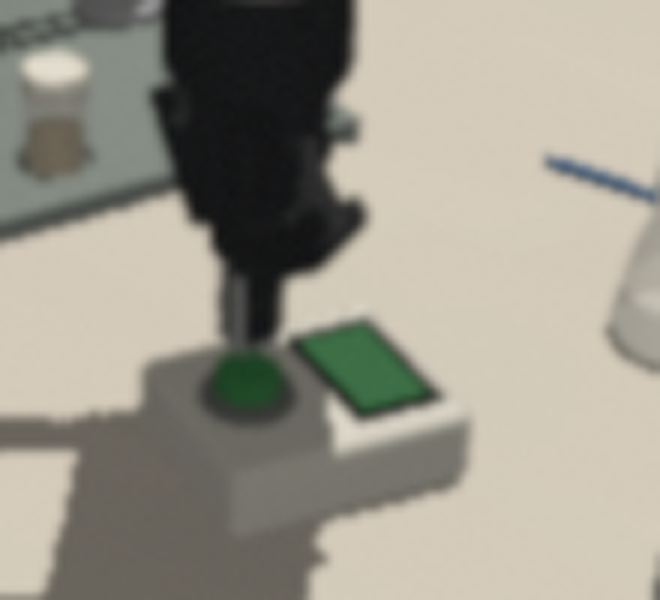

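```bash
python3 -m creep '{"dr":[[0,0,0],[0,0,0],[0,0,0],[0,0,0],[0,0,0]],"travel":[[0,0,0.12],[0,0,0.1],[0,0,0.05],[0,0,0.05],[0,0,0]],"grip":[-1,-1,-1,-1,-1]}'
python3 -m creep '{"dr":[[0,0,0],[0,0,0]],"travel":[[0,0,0.03],[0,0,0]],"grip":[-1,-1]}'
```

```text
time_s: 18.9
position: [0.4432, -0.3223, 0.0449]
tool_rot: [2.116, -2.323, -0.0]
ft_force: [0.6, 0.2, 4.1]
width: 0.0
time_s: 19.1
position: [0.4432, -0.3223, 0.0439]
tool_rot: [-2.116, 2.322, -0.0]
ft_force: [0.6, 0.4, 9.4]
width: -0.0001
```

9.4 N at z = 43.9 mm is above the 4 N for full travel, so the key is on its stop. I'll hold briefly, release and retreat.

```bash
python3 -m creep '{"dr":[[0,0,0],[0,0,0],[0,0,0],[0,0,0],[0,0,0]],"travel":[[0,0,0],[0,0,0],[0,0,-0.1],[0,0,-0.2],[0,0,-0.8]],"grip":[-1,-1,-1,-1,-1]}'
python3 -m creep '{"dr":[[0,0,0],[0,0,0],[0,0,0],[0,0,0],[0,0,0]],"travel":[[0,0,-0.9],[0,0,-0.9],[0,0,-0.9],[0.6,0.6,0],[0.6,0.6,0]],"grip":[-1,-1,-1,-1,-1]}'
python3 -m creep '{"dr":[[0,0,0],[0,0,0],[0,0,0],[0,0,0],[0,0,0]],"travel":[[0.6,0.6,0],[0.6,0.6,0],[0.6,0.6,0],[0,0,0],[0,0,0]],"grip":[-1,-1,-1,-1,-1]}'; python3 - <<'E'
from bench import r, eyes
from h import *
s=eyes.get_image("top");cv2.imwrite("pics/t13.png",s)
cv2.imwrite("pics/t13c.png",cv2.resize(s[150:260,210:430],None,fx=3.6,fy=3.6,interpolation=cv2.INTER_CUBIC))
cv2.imwrite("pics/s13.png",cv2.resize(eyes.get_image("side")[170:320,200:400],None,fx=4,fy=4,interpolation=cv2.INTER_CUBIC))
a=cv2.imread("pics/t11.png")[150:260,210:345];b=s[150:260,210:345];print(np.abs(a.astype(int)-b)[:].max(),np.abs(a.astype(int)-b).mean())
E
```

```text
time_s: 19.6
position: [0.4415, -0.3208, 0.097]
tool_rot: [2.115, -2.322, -0.009]
ft_force: [0.8, -0.8, 0.5]
width: 0.0002
time_s: 20.1
position: [0.3777, -0.3768, 0.2358]
tool_rot: [2.118, -2.32, 0.005]
ft_force: [0.3, -1.4, -1.5]
width: -0.0004
time_s: 20.6
position: [0.279, -0.4578, 0.234]
tool_rot: [-2.113, 2.325, 0.0]
ft_force: [0.5, -0.0, -0.6]
width: 0.0002
111 1.3135129068462401
```

View pics/t13c.png

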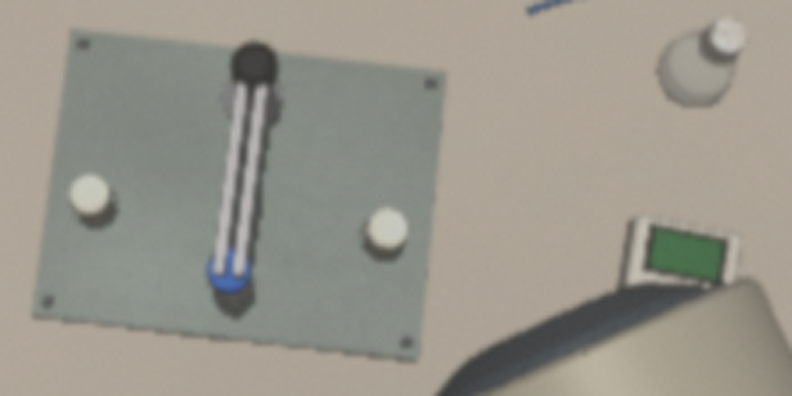

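View pics/s13.png

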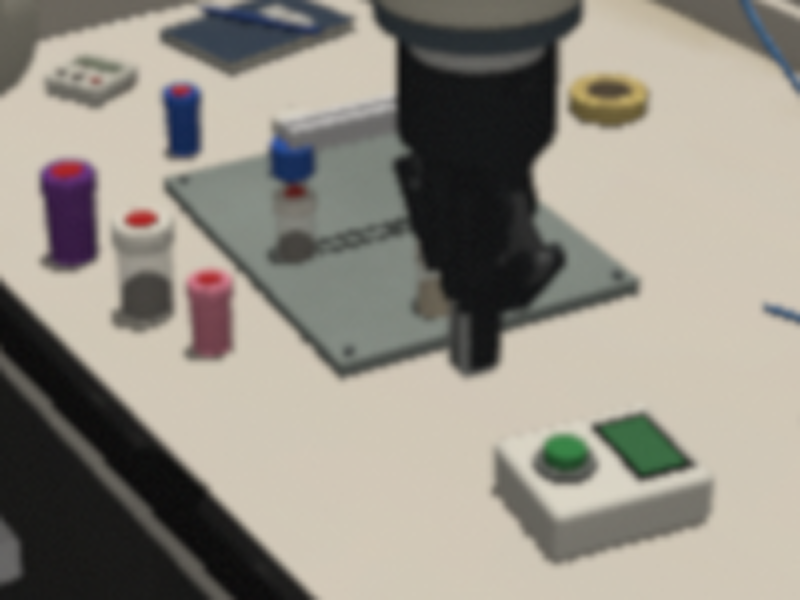

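The key is back up (side crop (565,450)). The head is still above the red-dot jar (292,160 over 293,205), and the robot is clear of everything.

```bash
python3 -c "
from bench import r
print(r.hand_in(), r.read_state()['time_s'])"
```

```text
the job is handed in; nothing more can be done
the job is handed in; nothing more can be done
```

I pushed the swing arm in three goes with the shut fingertips until its head stood over the small red-dot jar in the middle nest. I then pressed the green key once, let it come back up, and handed the job in at about 21 s.

- **Centring:** After the second push the top view showed the head about 2.3 mm short, though the estimates then ranged from about -0.02 to +0.02 rad. The third push moved the head about 2.6 mm, so I estimate it is centred to within 1–2 mm. I did not fit the arm angle again after that push; I only read its position from the top picture.
- **Key:** It reached its stop, with 9.4 N at a tip height of 43.9 mm, and looked fully up afterwards.
- **Bystanders:** The last pictures show the two beige jars, flask and timer in place. The arm had not visibly moved since the third push, and the robot was touching nothing.

One check was inconclusive. A pixel comparison of the stand before and after the key press showed a large local difference (maximum 111, mean 1.3). I put this down to the robot's elbow entering the corner of that crop.

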